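# Turn a sorting bin's cover over to its other compartment

### The job

At the bolt sorting bench, the front (robot-side) compartment of the double bin whose clear cover carries a ring spanner, the one with the closed round eye, is the next to be filled: with a fingertip push up the overhanging front edge of that cover, tip it over its stiff hinge and gently press it down until it lies fully flat over the back compartment, then take the hand away. Only push it: do not pinch the cover between the fingers or fling it over, and pick nothing up. Leave the covers of the other two bins and the loose hardware as they are.

Things in the scene. Friction and masses are not known exactly. Their poses are not given: they have to be found in the camera images.
- ring_bin: double bin whose cover bears a ring spanner: a round eye of 29 mm with a hole in it on a flat shank. Wooden box 152 (x) by 116 (y) by 85 mm high, yellow end walls, fixed, two open compartments. Origin: centre of its underside on the bench; x points from front (robot's side) to back compartment, z up. The cover's hinge axis runs along y straight above the origin, 87 mm above the bench
- ring_edge (a point): middle of the free edge of ring_bin's cover, half-way through its thickness, 100 mm from the hinge axis. The cover: rigid clear plate 4 mm thick, 112 mm wide along the hinge, 0.1 to 0.17 kg; its free edge overhangs the end wall of the box by 24 mm, with free space beneath (at most a thing 15 mm high on the bench). Its underside is plain
- fork_bin: double bin whose cover bears an open-ended spanner: a two-pronged jaw 27 mm wide on a flat shank. Wooden box 152 (x) by 116 (y) by 85 mm high, yellow end walls, fixed, two open compartments. Origin: centre of its underside on the bench; x points from front (robot's side) to back compartment, z up. The cover's hinge axis runs along y straight above the origin, 87 mm above the bench
- fork_edge (a point): middle of the free edge of fork_bin's cover, half-way through its thickness, 100 mm from the hinge axis
- bolt_bin: double bin whose cover bears a hex bolt lying on its side: a 22 mm hexagonal head on a 12 mm round shank. Wooden box 152 (x) by 116 (y) by 85 mm high, yellow end walls, fixed, two open compartments. Origin: centre of its underside on the bench; x points from front (robot's side) to back compartment, z up. The cover's hinge axis runs along y straight above the origin, 87 mm above the bench
- bolt_edge (a point): middle of the free edge of bolt_bin's cover, half-way through its thickness, 100 mm from the hinge axis
- ring_cover (a joint): turn of the ring spanner bin's cover, rad: 0 = flat over the front compartment, 1.57 = upright, 3.14 = flat over the back compartment (the stop). Starts flat or up to 0.4 rad ajar. The hinge is stiff (0.2 N m of friction: 2 to 3 N at the edge): the cover stays where it is left and does not fall by itself
- ring_rail (a point): aluminium label rail, 14 by 96 by 3 mm, on the upper side of the ring spanner bin's cover, parallel to its free edge and 6 mm in from it. This point: the rail's centre; z out of the cover's upper side
- stud_bolt: loose hex bolt standing on its head between two bins, 60 mm high, 30 mm across the head. Origin: centre of its underside
- short_bolt: loose hex bolt standing on its head between two bins, 44 mm high, 33 mm across the head. Origin: centre of its underside
- nut: loose nut lying on the bench, 32 mm across, 14 mm high. Origin: centre of its underside
- jar: closed jar standing on the bench, 64 mm across, 85 mm high. Origin: centre of its underside
- spanner: loose spanner lying on the bench, 170 mm long. Origin: its underside, under the middle of its length; x along it
- driver: screwdriver lying on the bench, 190 mm long. Origin: its underside, under the middle of its length; x along it
- nut_cup: small open grey cup, 72 mm across the rim, 50 mm high. Origin: centre of its underside

How it is judged (in metres and radians):
On the way, in this order (a step that is already met when the one before it is completed fails the run):
1. the cover of the ring spanner bin has been raised off the front compartment (value of joint ring_cover above 0.8 rad), for 0.05 s.
2. it has been tipped over past upright (value of joint ring_cover above 1.8 rad), for 0.05 s.
At the end, for the whole second after the job is handed in: The ring spanner bin's cover lies at rest flat over the back compartment (joint above 3.06 rad, within 5 degrees of flat), the other two covers' edges are within 20 mm and the loose things within 25 mm of where they started (value of joint ring_cover above 3.06 rad and velocity of joint ring_cover between -0.05 and 0.05 rad/s and not (distance of any of fork_edge, bolt_edge from where it was at the start of the episode above 0.02 m) and not (distance of any of stud_bolt, short_bolt, nut, jar, spanner, driver, nut_cup from where it was at the start of the episode above 0.025 m)); the robot touches nothing.
It fails at once if the cover is pinched: fingers bear on the label rail on top and on the plate at once, over 2 N each (contact force between the fingers and ring_cover_c1 above 2 N and contact force between the fingers and ring_cover_c0 above 2 N).
It fails at once if the cover is pressed harder than 40 N (contact force between anything else and ring_cover above 40 N).
It fails at once if the cover is flung over (faster than 6 rad/s) (velocity of joint ring_cover above 6 rad/s).
It fails at once if another bin's cover is moved (its edge by more than 20 mm) (distance of any of fork_edge, bolt_edge from where it was at the start of the episode above 0.02 m).
It fails at once if a loose thing is picked up or pushed about (by more than 25 mm) (distance of any of stud_bolt, short_bolt, nut, jar, spanner, driver, nut_cup from where it was at the start of the episode above 0.025 m).
It also fails if it takes over 61 s, if anything falls off the work surface, if the arm or the gripper's body presses on something with over 40 N, if the wrist force passes 120 N, or if a joint passes its speed limit or range.

### The arm

A 6-joint arm with a two-finger parallel gripper is mounted at the origin on the work surface. World frame = base frame: x ahead of the robot, y to its left, z up, the work surface at z = 0. Lengths are in mm, angles in rad, forces in N, time in s.
With the tool pointing down it reaches from about 300 to 775 mm from the base axis. Payload 14.6 kg.
Tool frame: the origin (TCP) lies at the very end of the fingers, on their centre line; the grasp point (between the pads) lies 19 mm behind it; z points along the fingers, y is the line along which they close (so a half turn about z gives the same grasp; the last joint's range is limited). The gripper opens to 94 mm and grips with 3 to 60 N. Pads are 16 mm wide; open, the fingers measure 119 mm over their backs; the gripper's body (75 mm by 177 mm) begins 78 mm behind the grasp point.
Start: joints at [1.05, 0.3, 1.521, -0, 1.321, -0.067], TCP at [241.107, 494.324, 205.446] pointing down, gripper open.
Joint ranges: [-3.03, 3.03], [-0.79, 2.21], [0.23, 2.52], [-1.04, 4.18], [0, 3.07], [-2.55, 2.55]. Speed limits (rad/s): [2.22, 2.22, 2.57, 3.14, 3.14, 3.14].

### API

Orientations are given as [roll, pitch, yaw] about the fixed x, y, z axes, in that order (R = Rz(yaw) Ry(pitch) Rx(roll)).
In Python, from cell import manip gives the robot as it stands.
- The arm moves only by the tool servo_tool, never from a script. Its argument "motion" is a list that holds one entry, the list of rows, each a list of 7 numbers: the shift along the world's x, y, z as a fraction of full scale, then the turn, a rotation vector about the world's x, y, z as a fraction of full scale, then the closure, from 0 (fully open) to 1 (shut). In form: [[[x, y, z, rx, ry, rz, gripper], ...]]. A call has 1 to 10 rows; each row is the pose to reach, as a shift and turn from the pose commanded when the call began, turning the shorter way round; what a row does not reach only later rows make up. Full scale, the value 1, is 0.5 m for a shift and pi rad for a turn. A row lasts 1/10 s, in which the tool goes at most 50 mm and 8.59 degrees, less where a joint would pass 70% of its speed; a pose out of reach is approached as far as the arm can. A call with a number of a shift or a turn outside -1 to 1 is refused whole. A call with a gripper value outside its range is refused whole. The fingers move at their own pace and stop on an object; "newtons" is the grip in N (left out, the last holds). Time passes only in rows, so rows that repeat a pose let the fingers close. It gives the time, the measured TCP pose, the force, the opening and the grip force at its end, in the units of the state.
- manip.read_state(): the state, without advancing time (a new reading comes with each control period).
- manip.camera(name): name is "side" or "top"; returns a dict with "frame" (420x560x3 uint8, red, green, blue), "range_z" (420x560 float32, mm along the optical axis (not along the pixel's ray), 0 where there is no reading), "vfov" (degrees; the focal length in pixels is half the picture's height over the tangent of half this angle, whatever the lens; pixels are square), "cx", "cy" (the principal point, pixels), "cam_to_world" (4x4, takes a point from camera to world coordinates). Camera axes: x right, y down, z forward; pixel columns grow to the right and rows downward; lengths in mm; the calibration is good to about 2 mm. A picture is of the moment at which its call begins.
- manip.sign_off(): hands the job in; it is judged then, once.
The state is a dict: "clock": time; "joints": joint angles; "qd": joint speeds; "effort": joint torques, N m; "eef_pos": TCP position; "eef_rot": TCP orientation; "wrist_force": force on the tool from outside, world axes, zero at the start; "moment": the same for the moment, N m; "finger_gap": finger opening in mm; "finger_force": force on a finger pad.
Only numpy, scipy, OpenCV 4.12 (cv2) and the standard library are available. Lean on these libraries where they do the work, as an engineer would, in place of code of your own. Each camera call takes 0.05 s, during which the arm holds its last target. There are 200 camera calls.

## Working session

There is one attempt and no reset: what is moved stays moved. The work goes in short steps, Python scripts to look and compute and a tool call to move; the robot and the scene stay as the last step left them, time stands still between calls to the robot, and variables do not carry over. Pictures are saved under pics/ and viewed, at most 10 in all, crops included, and the job is handed in when it is done.

Besides the shell and the picture viewer there is one more tool, called after "Emit:" as name(argument=value, ...) on one line, values as JSON. servo_tool: Moves the arm, as the interface text tells. Its arguments: {"type":"object","properties":{"motion":{"type":"array"},"newtons":{"type":"number"}},"required":["motion"]}

```bash
mkdir -p pics; cat > h.py <<'E'
import numpy as np, cv2
from cell import manip
def cam(n):
    c=manip.camera(n); f=c["frame"].shape[0]/2/np.tan(np.radians(c["vfov"]/2)); c["f"]=f; return c
def world(c):
    h,w=c["range_z"].shape; v,u=np.mgrid[:h,:w]; z=c["range_z"]
    P=np.stack([(u-c["cx"])/c["f"]*z,(v-c["cy"])/c["f"]*z,z,np.ones_like(z)],-1)
    return (P@np.array(c["cam_to_world"]).T)[...,:3]
E
python3 - <<'E'
from h import *
for n in("top","side"):
    c=cam(n); cv2.imwrite(f"pics/{n}1.png",c["frame"][...,::-1]); np.savez(f"{n}1.npz",P=world(c),rgb=c["frame"]); print(n,np.round(c["cam_to_world"],3),c["f"],c["cx"],c["cy"])
print(manip.read_state())
E
```

```text
top [[-4.000000e-03 -9.840000e-01  1.800000e-01  3.209850e+02]
 [-1.000000e+00  1.000000e-03 -1.300000e-02  5.241000e+00]
 [ 1.300000e-02 -1.800000e-01 -9.840000e-01  1.308479e+03]
 [ 0.000000e+00  0.000000e+00  0.000000e+00  1.000000e+00]] 424.82971000444115 277.9283783733885 209.90194923813473
side [[ 8.96000e-01 -3.12000e-01  3.16000e-01  1.87006e+02]
 [-4.44000e-01 -6.02000e-01  6.64000e-01 -7.06029e+02]
 [-1.70000e-02 -7.35000e-01 -6.77000e-01  7.77477e+02]
 [ 0.00000e+00  0.00000e+00  0.00000e+00  1.00000e+00]] 394.76954639493596 284.6347598809503 217.14644848059376
{'clock': 0.1, 'joints': array([ 1.05037634e+00,  3.00445639e-01,  1.52151932e+00, -1.74376583e-05,
        1.32071500e+00, -6.66182559e-02]), 'qd': array([-2.87149312e-04, -5.36593431e-04, -1.70313468e-03,  1.54634323e-03,
        3.47685611e-05,  1.72487767e-03]), 'effort': array([ 8.21593985e-04, -5.32639468e+01, -3.53284264e+01,  7.09343492e-02,
        2.35285627e-02, -9.13545182e-05]), 'eef_pos': array([241.00771041, 494.11545832, 204.92642436]), 'eef_rot': array([-3.14050663e+00, -5.55281176e-05,  2.68779521e+00]), 'wrist_force': array([0.44958293, 0.04140262, 0.69042366]), 'moment': array([-0.03510103,  0.03347701,  0.02900575]), 'finger_force': 0.0, 'finger_gap': 94.06558929863776}
```

View pics/top1.png

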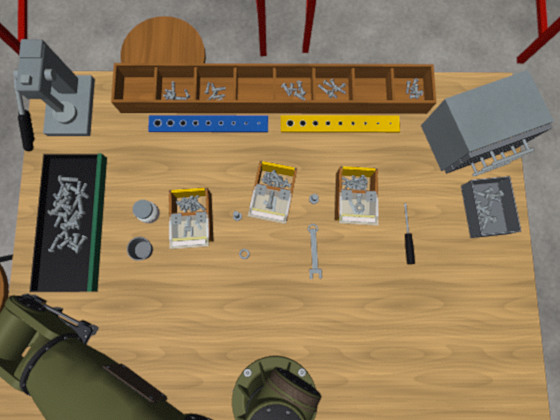

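View pics/side1.png

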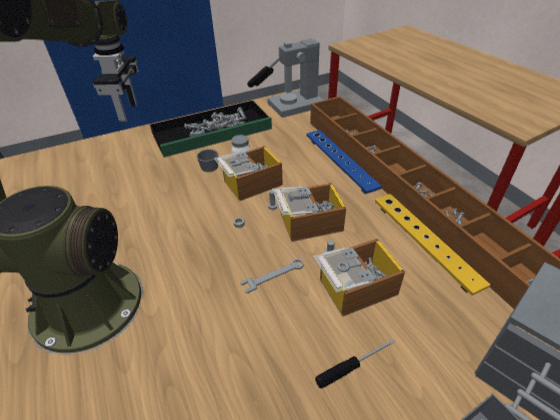

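The top view shows three bins at about (190,217), (273,192) and (358,195). In the side view, the nearest bin (345,268) seems to carry a round eye. I'll zoom in to check.

```bash
python3 - <<'E'
import numpy as np,cv2
t=np.load("top1.npz")["rgb"][...,::-1]; s=np.load("side1.npz")["rgb"][...,::-1]
a=cv2.resize(t[155:255,160:390],None,fx=3.4,fy=3.4,interpolation=2)[:, :782]
b=[cv2.resize(s[y:y+70,x:x+90],(260,202),interpolation=2) for x,y in((210,140),(265,175),(308,235))]
b=np.hstack(b); b=np.pad(b,((0,0),(0,a.shape[1]-b.shape[1]),(0,0)))
cv2.imwrite("pics/crop1.png",np.vstack([a,b]))
E
```

```text
(no output)
```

View pics/crop1.png

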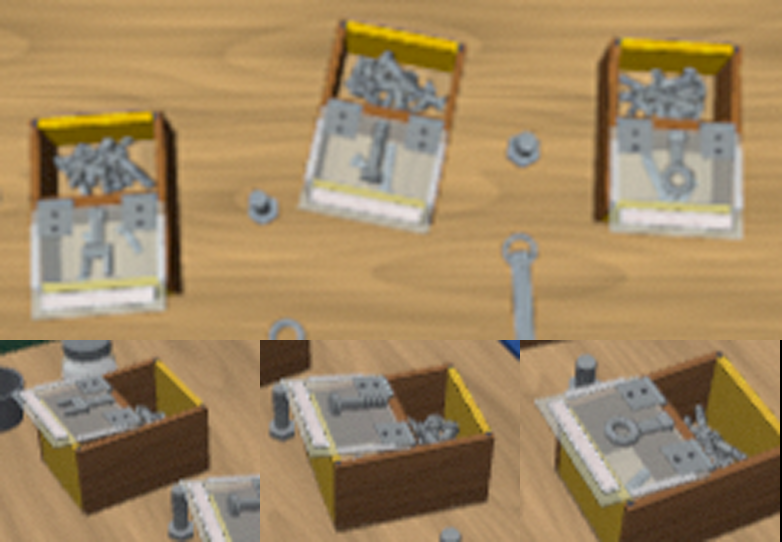

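The ring spanner is on the right-hand bin: top view about (358,195), eye at crop (678,182). Next I'll measure that bin.

```bash
python3 - <<'E'
import numpy as np,cv2
for n,(x0,x1,y0,y1) in {"top":(328,390,158,232),"side":(305,410,235,312)}.items():
    d=np.load(n+"1.npz"); P=d["P"][y0:y1,x0:x1]; rgb=d["rgb"][y0:y1,x0:x1]
    hsv=cv2.cvtColor(rgb,cv2.COLOR_RGB2HSV)
    w=(hsv[...,1]<35)&(hsv[...,2]>200)&(P[...,2]>40)
    k,l,st,_=cv2.connectedComponentsWithStats(w.astype(np.uint8)); i=1+np.argmax(st[1:,4]); q=P[l==i]
    print(n,"rail",len(q),q.mean(0).round(1),np.percentile(q,[2,98],axis=0).round(1).tolist(),cv2.minAreaRect(q[:,:2].astype(np.float32)))
    yl=(abs(hsv[...,0].astype(int)-27)<6)&(hsv[...,1]>170)&(P[...,2]>5)
    q=P[yl]; print("yellow",len(q),np.percentile(q,[2,50,98],axis=0).round(1).tolist())
    q=P[(P[...,2]>74)&(P[...,2]<89)]
    print("rim",len(q),cv2.minAreaRect(q[:,:2].astype(np.float32)), np.percentile(q,[1,99],axis=0).round(1).tolist())
d=np.load("top1.npz");P=d["P"]
for u,v in[(345,195),(372,195),(358,210),(350,205),(358,219),(345,219),(372,219),(358,224)]: print(u,v,P[v,u].round(1))
for nm,(u,v) in dict(bolt=(313,198),spb=(315,228),spa=(315,275),drv=(409,240)).items(): print(nm,P[v,u].round(1))
E
```

```text
top rail 131 [ 513.7 -240.9  112.4] [[508.4, -286.8, 98.9], [522.2, -198.1, 108.5]] ((440.9205322265625, -126.92207336425781), (59.000118255615234, 352.0293273925781), 32.708797454833984)
yellow 283 [[665.5, -301.1, 11.2], [670.0, -253.9, 64.3], [678.1, -206.1, 88.0]]
rim 422 ((601.553955078125, -247.00888061523438), (116.78197479248047, 152.73233032226562), 86.70748138427734) [[534.2, -307.1, 74.6], [678.6, -185.8, 88.9]]
side rail 131 [ 508.  -252.8  112.7] [[506.1, -288.2, 99.8], [518.9, -202.1, 105.3]] ((371.4559326171875, -463.5685119628906), (607.540283203125, 46.1567497253418), 57.08287811279297)
yellow 739 [[518.1, -294.5, 11.8], [664.8, -249.0, 51.1], [671.8, -205.5, 85.0]]
rim 738 ((597.1497192382812, -250.23780822753906), (118.22248077392578, 152.44595336914062), 86.48079681396484) [[519.0, -311.6, 74.2], [673.0, -194.9, 88.8]]
345 195 [ 588.  -208.    91.7]
372 195 [ 588.2 -287.9   90.2]
358 210 [ 540.5 -241.6  106.5]
350 205 [ 557.2 -220.9   96.1]
358 219 [ 513.8 -240.1  108.7]
345 219 [ 514.4 -203.3  105.6]
372 219 [ 514.6 -281.7  103.4]
358 224 [ 515.4 -261.6    0.7]
bolt [ 589.4 -118.5   43.3]
spb [ 502.9 -127.     2.3]
spa [ 358.5 -124.     3.8]
drv [ 462.6 -411.4   22.1]
```

```bash
cat >> h.py <<'E'
from scipy.spatial.transform import Rotation as R
def goal(a_deg,psi_deg=-3.4):
    a,p=np.radians([a_deg,psi_deg])
    z=np.array([np.cos(a)*np.cos(p),np.cos(a)*np.sin(p),-np.sin(a)]); y=np.array([np.sin(p),-np.cos(p),0])
    return R.from_matrix(np.stack([np.cross(y,z),y,z],1))
def rel(pos,a_deg,psi=-3.4):
    s=manip.read_state(); r0=R.from_euler("xyz",s["eef_rot"])
    rv=(goal(a_deg,psi)*r0.inv()).as_rotvec()
    print("shift",((np.array(pos)-s["eef_pos"])/500).round(4),"turn",(rv/np.pi).round(4),np.degrees(np.linalg.norm(rv)).round(1))
    print(s["clock"],s["eef_pos"].round(1),s["joints"].round(2),s["wrist_force"].round(1))
E
python3 -c "
from h import *
rel([420,-150,300],90,-3.4)
rel([420,-150,300],45)"
```

```text
shift [ 0.358  -1.2882  0.1901] turn [-1.000e-04 -5.000e-04 -8.744e-01] 157.4
0.1 [241.  494.1 204.9] [ 1.05  0.3   1.52 -0.    1.32 -0.07] [0.4 0.  0.7]
shift [ 0.358  -1.2882  0.1901] turn [ 0.3327 -0.0877 -0.8146] 159.2
0.1 [241.  494.1 204.9] [ 1.05  0.3   1.52 -0.    1.32 -0.07] [0.4 0.  0.7]
```

Emit:
servo_tool(motion=[[[0.05,-0.08,0.1,0,0,-0.045,1],[0.1,-0.16,0.2,0,0,-0.09,1],[0.15,-0.25,0.2,0,0,-0.135,1],[0.2,-0.34,0.2,0,0,-0.18,1],[0.25,-0.43,0.2,0,0,-0.225,1],[0.3,-0.52,0.2,0,0,-0.27,1],[0.33,-0.61,0.2,0,0,-0.315,1],[0.36,-0.7,0.2,0,0,-0.36,1],[0.36,-0.78,0.2,0,0,-0.405,1],[0.36,-0.8,0.2,0,0,-0.45,1]]])

```text
clock: 1.1
eef_pos: [421.2, 91.5, 305.2]
eef_rot: [-3.141, 0.0, 1.266]
wrist_force: [0.8, 0.7, 0.4]
finger_gap: 17.6
finger_force: 0.0
```

```bash
python3 -c "
from h import *
rel([420,-200,300],90)
rel([420,-200,300],45)"
```

```text
shift [-0.0025 -0.5829 -0.0104] turn [ 0.00e+00 -2.00e-04 -4.22e-01] 76.0
1.1 [421.2  91.5 305.2] [ 0.13 -0.03  1.67 -0.    1.51  0.43] [0.8 0.7 0.4]
shift [-0.0025 -0.5829 -0.0104] turn [ 0.1523 -0.2212 -0.3987] 86.5
1.1 [421.2  91.5 305.2] [ 0.13 -0.03  1.67 -0.    1.51  0.43] [0.8 0.7 0.4]
```

Emit:
servo_tool(motion=[[[0,-0.06,0,0.015,-0.022,-0.04,1],[0,-0.12,0,0.03,-0.044,-0.08,1],[0,-0.18,0,0.045,-0.066,-0.12,1],[0,-0.24,0,0.061,-0.088,-0.16,1],[0,-0.3,0,0.076,-0.11,-0.2,1],[0,-0.36,0,0.091,-0.132,-0.239,1],[0,-0.42,0,0.106,-0.154,-0.279,1],[0,-0.48,0,0.122,-0.177,-0.319,1],[0,-0.54,0,0.137,-0.199,-0.359,1],[0,-0.58,0,0.152,-0.221,-0.399,1]]])

```text
clock: 2.1
eef_pos: [420.6, -197.7, 305.3]
eef_rot: [3.131, -0.783, -0.046]
wrist_force: [0.9, 0.4, -0.6]
finger_gap: 0.4
finger_force: 0.0
```

```bash
python3 -c "
from h import *
rel([450,-240,150],45)
rel([450,-240,65],35)"
```

```text
shift [ 0.0588 -0.0847 -0.3106] turn [ 0.0023 -0.001  -0.002 ] 0.6
2.1 [ 420.6 -197.7  305.3] [-0.8  -0.33  2.09  0.67  0.87  0.51] [ 0.9  0.4 -0.6]
shift [ 0.0588 -0.0847 -0.4806] turn [-0.0008 -0.0565 -0.0018] 10.2
2.1 [ 420.6 -197.7  305.3] [-0.8  -0.33  2.09  0.67  0.87  0.51] [ 0.9  0.4 -0.6]
```

Emit:
servo_tool(motion=[[[0.02,-0.04,-0.06,0,0,0,1],[0.04,-0.08,-0.12,0,0,0,1],[0.06,-0.085,-0.18,0,0,0,1],[0.06,-0.085,-0.24,0,0,0,1],[0.06,-0.085,-0.3,0,0,0,1],[0.06,-0.085,-0.35,0,0,0,1],[0.06,-0.085,-0.4,0,0,0,1],[0.06,-0.085,-0.44,0,0,0,1],[0.06,-0.085,-0.48,0,0,0,1],[0.06,-0.085,-0.48,0,0,0,1]]])

```text
clock: 3.1
eef_pos: [450.3, -237.3, 63.1]
eef_rot: [3.132, -0.777, -0.04]
wrist_force: [-0.1, -0.2, -0.9]
finger_gap: 0.7
finger_force: 0.0
```

```bash
python3 - <<'E'
from h import *
rel([508,-243,65],45)
c=cam("side"); f=c["frame"][150:350,220:450,::-1]
cv2.imwrite("pics/s2.png",cv2.resize(f,None,fx=2.9,fy=2.9,interpolation=2))
E
```

```text
shift [ 0.1155 -0.0113  0.0037] turn [ 0.0019 -0.0028 -0.0042] 1.0
3.1 [ 450.3 -237.3   63.1] [-0.82  0.24  2.24  1.48  0.51 -0.51] [-0.1 -0.2 -0.9]
```

View pics/s2.png

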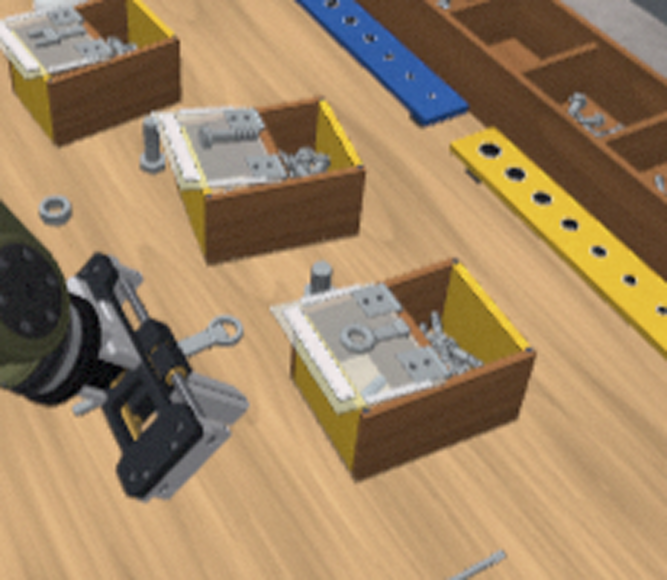

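The cover edge is at (270-360, 305-405) in the crop, still ajar. The closed fingers are in front of it and lower, around (215,420). Next I move forward under the overhang, then up.

Emit:
servo_tool(motion=[[[0.03,-0.005,0,0,0,0,1],[0.06,-0.01,0,0,0,0,1],[0.08,-0.01,0,0,0,0,1],[0.1,-0.01,0,0,0,0,1],[0.112,-0.01,0,0,0,0,1],[0.112,-0.01,0.01,0,0,0,1],[0.112,-0.01,0.02,0,0,0,1],[0.112,-0.01,0.03,0,0,0,1],[0.112,-0.01,0.04,0,0,0,1],[0.112,-0.01,0.05,0,0,0,1]]])

```text
clock: 4.15
eef_pos: [506.8, -243.2, 90.7]
eef_rot: [3.128, -0.78, -0.037]
wrist_force: [0.1, -0.4, -3.1]
finger_gap: 0.2
finger_force: 1.2
```

Emit:
servo_tool(motion=[[[0.009,0,0.015,0,0,0,1],[0.018,-0.001,0.03,0,0,0,1],[0.027,-0.001,0.045,0,0,0,1],[0.036,-0.002,0.06,0,0,0,1],[0.045,-0.003,0.076,0,0,0,1],[0.054,-0.003,0.09,0,0,0,1],[0.068,-0.004,0.101,0,0,0,1],[0.082,-0.005,0.112,0,0,0,1],[0.097,-0.006,0.122,0,0,0,1],[0.112,-0.007,0.13,0,0,0,1]]])

```text
clock: 5.15
eef_pos: [563.0, -246.6, 155.6]
eef_rot: [3.129, -0.779, -0.037]
wrist_force: [-2.7, 0.3, -2.7]
finger_gap: 0.5
finger_force: 1.5
```

```bash
python3 - <<'E'
from h import *
rel([590,-248,161],45)
c=cam("side"); f=c["frame"][150:350,220:450,::-1]
cv2.imwrite("pics/s3.png",cv2.resize(f,None,fx=2.9,fy=2.9,interpolation=2))
E
```

```text
shift [ 0.0541 -0.0029  0.0109] turn [ 0.0028 -0.0021 -0.0042] 1.0
5.15 [ 563.  -246.6  155.6] [-0.65  0.22  1.95  0.99  0.49  0.18] [-2.7  0.3 -2.7]
```

View pics/s3.png

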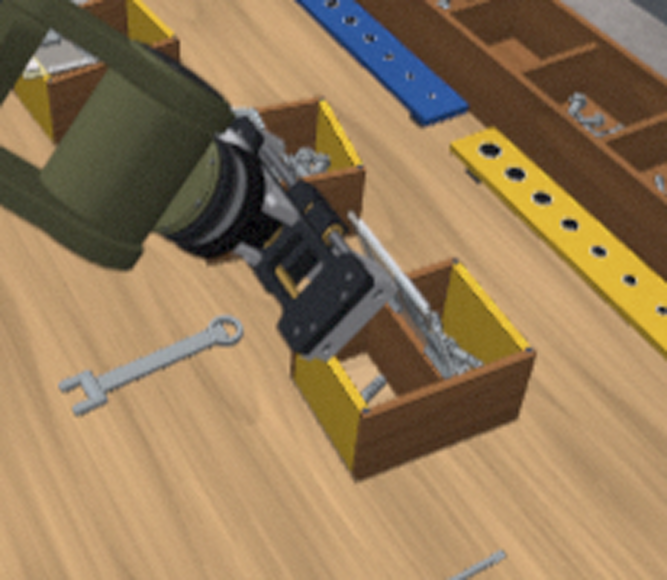

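The cover is raised to about 70°, edge at crop (350,215)-(440,310), with the fingers on its underside. I'll tip it over along the arc.

Emit:
servo_tool(motion=[[[0.018,-0.001,0.005,0,0,0,1],[0.036,-0.002,0.009,0,0,0,1],[0.055,-0.003,0.011,0,0,0,1],[0.073,-0.004,0.01,0,0,0,1],[0.092,-0.005,0.007,0,0,0,1],[0.11,-0.006,0.003,0,0,0,1],[0.125,-0.007,-0.004,0,0,0,1],[0.14,-0.008,-0.013,0,0,0,1],[0.155,-0.009,-0.023,0,0,0,1],[0.169,-0.01,-0.033,0,0,0,1]]])

```text
clock: 6.2
eef_pos: [648.1, -251.6, 138.3]
eef_rot: [3.129, -0.78, -0.037]
wrist_force: [-3.2, 0.3, 0.2]
finger_gap: 0.7
finger_force: 1.3
```

Emit:
servo_tool(motion=[[[0.01,-0.001,-0.01,0,0,0,1],[0.018,-0.001,-0.021,0,0,0,1],[0.026,-0.002,-0.032,0,0,0,1],[0.034,-0.002,-0.043,0,0,0,1],[0.039,-0.003,-0.053,0,0,0,1],[0.043,-0.003,-0.062,0,0,0,1],[0.046,-0.003,-0.071,0,0,0,1],[0.048,-0.003,-0.078,0,0,0,1],[0.048,-0.003,-0.083,0,0,0,1],[0.048,-0.003,-0.086,0,0,0,1]]])

```text
clock: 7.2
eef_pos: [671.7, -253.3, 95.9]
eef_rot: [3.128, -0.78, -0.037]
wrist_force: [0.3, -0.6, 2.2]
finger_gap: 0.4
finger_force: 0.9
```

Force is still just the hinge friction. I'll press on in 1 mm steps.

Emit:
servo_tool(motion=[[[0,0,-0.002,0,0,0,1],[0,0,-0.004,0,0,0,1],[0,0,-0.004,0,0,0,1]]])

```text
clock: 7.5
eef_pos: [671.9, -253.3, 94.8]
eef_rot: [3.128, -0.781, -0.036]
wrist_force: [-2.1, 0.5, 6.1]
finger_gap: 0.5
finger_force: 3.0
```

```bash
python3 - <<'E'
from h import *
print(manip.read_state()["wrist_force"])
c=cam("side"); f=c["frame"][150:350,220:450,::-1]
cv2.imwrite("pics/s4.png",cv2.resize(f,None,fx=2.9,fy=2.9,interpolation=2))
E
```

```text
[-2.14311828  0.46014006  6.1316928 ]
```

View pics/s4.png

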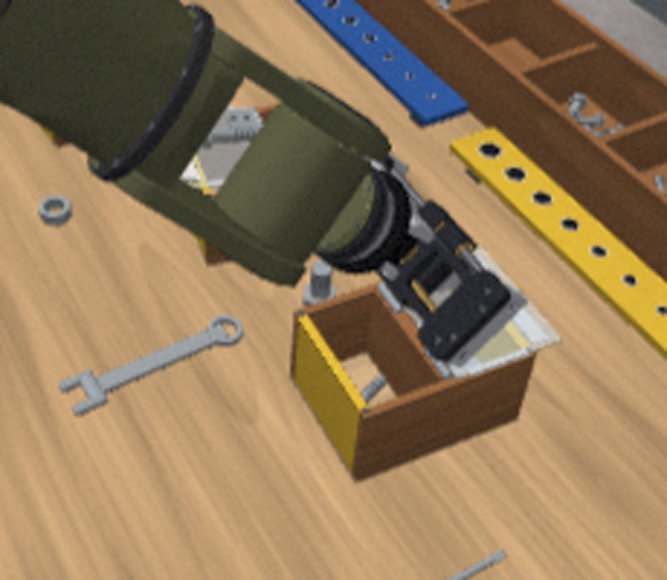

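The cover lies over the back compartment, edge at crop about (560,340). The force has risen to 6 N at the predicted height, so it's at or near the stop. I'll press a little more.

Emit:
servo_tool(motion=[[[0,0,-0.002,0,0,0,1],[0,0,-0.004,0,0,0,1],[0,0,-0.004,0,0,0,1]]])

```text
clock: 7.85
eef_pos: [672.3, -253.4, 94.2]
eef_rot: [3.127, -0.783, -0.036]
wrist_force: [-10.2, 3.3, 16.4]
finger_gap: 0.3
finger_force: 8.4
```

It's firmly on the stop, so I retreat straight up, then back.

Emit:
servo_tool(motion=[[[0,0,0.01,0,0,0,1],[0,0,0.03,0,0,0,1],[0,0,0.07,0,0,0,1],[0,0,0.13,0,0,0,1],[0,0,0.2,0,0,0,1],[-0.06,0,0.28,0,0,0,1],[-0.14,0,0.35,0,0,0,1],[-0.23,0,0.4,0,0,0,1],[-0.32,0,0.4,0,0,0,1],[-0.4,0,0.4,0,0,0,1]]])

```text
clock: 8.85
eef_pos: [469.7, -252.6, 292.7]
eef_rot: [3.127, -0.781, -0.035]
wrist_force: [0.5, -0.0, 0.2]
finger_gap: 0.7
finger_force: 0.0
```

```bash
python3 - <<'E'
from h import *
rel([0,0,0],45)
c=cam("side"); P=world(c); f=c["frame"][150:350,220:450,::-1]
cv2.imwrite("pics/s5.png",cv2.resize(f,None,fx=2.9,fy=2.9,interpolation=2))
th=-np.radians(3.4); X=(P[...,0]-598)*np.cos(th)+(P[...,1]+249)*np.sin(th); Y=-(P[...,0]-598)*np.sin(th)+(P[...,1]+249)*np.cos(th)
for a in range(20,105,10):
    m=(abs(X-a)<5)&(abs(Y)<45)&(P[...,2]>80)&(P[...,2]<130); print(a,m.sum(),np.median(P[m][:,2]).round(1) if m.any() else '')
E
```

```text
shift [-0.9394  0.5053 -0.5853] turn [ 0.0033 -0.0015 -0.0043] 1.0
8.85 [ 469.7 -252.6  292.7] [-0.81 -0.13  1.96  0.72  0.82  0.43] [ 0.5 -0.   0.2]
20 132 87.8
30 129 87.7
40 128 87.8
50 118 87.8
60 130 87.8
70 120 88.1
80 131 87.8
90 117 87.9
100 49 86.9
```

View pics/s5.png

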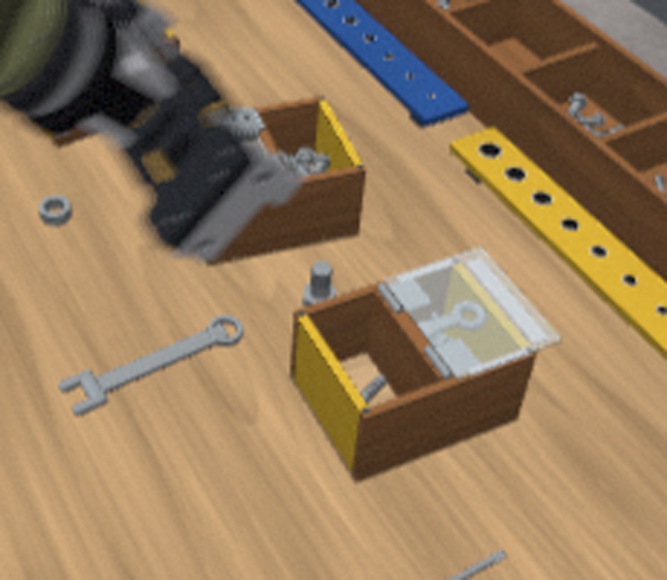

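The cover lies flat over the back compartment at an even 88 mm height (crop 380-560, 250-375). Everything else in view is where it was and the hand is clear.

Emit:
servo_tool(motion=[[[0,0,0,0,0,0,1],[0,0,0,0,0,0,1],[0,0,0,0,0,0,1]]])

```text
clock: 9.2
eef_pos: [472.3, -253.1, 291.7]
eef_rot: [3.129, -0.78, -0.036]
wrist_force: [-0.5, 0.5, 0.2]
finger_gap: 0.6
finger_force: 0.0
```

```bash
python3 -c "
from cell import manip
print(manip.sign_off())"
```

```text
the job is handed in; nothing more can be done
None
```

The ring spanner bin's cover was pushed over and lies flat on the back compartment (an even 88 mm high in the last picture), the hand is clear, and the job was handed in at about 9 s; the sign-off returned no verdict.

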